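Hook the instrument basket out of the ultrasonic bath

TASK

The cleaning cycle is over and the bath is drained. Take the lifting hook from its slanted rest, catch the instrument basket's bail with it and lift the basket out of the bath, keeping it upright and not touching it with the gripper. Lower it, still on the hook, to stand flat on the floor of the steel tray, unhook it and lay the hook back in its rest, leaving everything else where it stands.

Things in the scene. Friction and masses are not known exactly. Their poses are not given: they have to be found in the camera images.
- hook: Lifting hook, 157 mm, 0.1 kg; starts in its rest, grip up, leaning 28 degrees from vertical to the robot's right. Origin on the axis at the grip's lower end, z up the grip, y to the hook's mouth. Grip: grey bar 18 (x) x 24 (y) x 65 mm (z 0 to 65). Below it a 6 mm rod on the axis to z -48, bent aside to y -11 by z -64, then a round J back under the axis to the tip at +y, lowest at z -92.
- hook_grip (a point): Where to hold the hook: on its axis 28 mm up the grip, fingers closing along the hook's y (24 mm wide), tool pointing along the hook's -z.
- hook_tip (a point): Centre of the J's rounded tip: y +13, z -70 mm in the hook's frame (6 mm rod, so it ends at z -67, y +16). The hook is 6 mm thick in x and spans y -14 to +16 mm. A bail wire enters over the tip, at hook z -65 to -52 mm, from +y in to y about +3 mm, then sinks to the seat as the hook rises; to unhook, the reverse.
- hook_seat (a point): Where the bail's wire centre lies in the bight when it hangs: on the hook's axis, z -84 mm.
- rest: The hook's rest, fixed: grey foot plate 120 x 70 x 8 mm (x -48 to +72 mm) with a slanted trough of bent steel sheet. Origin on the work surface below the cradle's origin; z up. It stands left or right of the bath, the tray on the other side.
- cradle: Trough of the rest. Its frame is the hook's frame when home: origin 112 mm above the work surface, z up the slope (28 degrees from vertical, leaning to the rest's -x, about the robot's right), y across, x out of its open side (left and up). Floor at x -3 mm; side walls inside at y +-21, up to x +15, from z -103 to -14 mm. Open above and along +z and +x.
- cradle_tongue (a point): Middle of a 14 mm wide tongue on which the grip's back lies: cradle x -9, z +20 mm (it ends at z +45). The grip's lower end stops on the upper end of the trough floor (z 0). Let go within 5 mm of home, the hook settles home by its weight, mouth to either side.
- bath: Bench ultrasonic bath, empty, fixed: white housing 116 (x) x 130 mm (y), rim 150 mm up, side handles out to y +-76. Origin on the work surface under its middle; z up; control panel on the -x face, about towards the robot. Well 86 (x) x 100 mm (y) inside, floor at z 16. Ledges 9 mm wide on the +-x walls of the well, tops at z 61 mm, carry the basket's ears.
- basket: Open wire basket with two small clips fixed in it, 0.2 kg: 62 (x) x 84 (y) x 40 mm. Origin: centre of its underside, z up; 24 mm up in the bath. Ears on the +-x sides, 80 mm over all, undersides at z 37. A rigid bail of 4 mm wire arches over it in its x-z plane, 59 mm wide at the foot, peaked in the middle. It swings freely on the hook (hardly damped: carry it slowly).
- bail_top (a point): Wire centre at the peak of the bail, 80 mm above the basket's underside; in the bath 46 mm below the rim.
- tray: Shallow pale steel tray 188 (x) x 288 mm (y), rim 28 mm high, fixed. Origin: centre of its underside; z up; its long side (y) points roughly away from the robot. Flat floor about 130 x 230 mm, 3 to 8 mm above the origin.
- tape: Bystander, loose: roll of tape 62 mm across, 12 mm high, in front of the bath. Origin under its middle.
- syringe: Bystander, loose: syringe 147 mm long lying in front of the bath. Origin under its middle.
- iodine: Bystander, loose: brown bottle with white cap, 43 mm across, 118 mm high, behind the bath. Origin under its middle.

How it is judged:
On the way, in this order (a step that is already met when the one before it is completed fails the run):
1. the basket hangs on the hook, lifted at least 60 mm off its ledges in the bath (z of basket in the frame of bath above 0.084 m and distance between hook_seat and bail_top below 0.015 m and contact force between hook and basket above 0.5 N), for 0.2 s.
2. the basket stands in the tray while the hook is still in its bail (lowered, not dropped) (x of basket in the frame of tray between -0.038 and 0.038 m and y of basket in the frame of tray between -0.09 and 0.09 m and z of basket in the frame of tray between -0.002 and 0.014 m and angle between basket's own z axis and vertical below 0.12 rad and distance between hook_seat and bail_top below 0.045 m and linear speed of basket below 0.03 m/s), for 0.2 s.
At the end, for the whole second after the job is handed in: The basket rests on the tray floor (middle within 38 mm across, 90 mm along of the tray's middle, underside under 14 mm up, tilt under 0.12 rad). The hook rests in its trough, grip up: origin within 8 to 15 mm of the cradle's, axis within 0.2 rad of the slope (x of basket in the frame of tray between -0.038 and 0.038 m and y of basket in the frame of tray between -0.09 and 0.09 m and z of basket in the frame of tray between -0.002 and 0.014 m and angle between basket's own z axis and vertical below 0.12 rad and linear speed of each of basket, hook below 0.02 m/s and x of hook in the frame of cradle between -0.008 and 0.012 m and y of hook in the frame of cradle between -0.015 and 0.015 m and z of hook in the frame of cradle between -0.012 and 0.015 m and angle between the z axis of hook and the z axis of cradle, either way round below 0.2 rad and angle between hook's own z axis and vertical below 0.9 rad); the robot touches nothing.
It fails at once if the gripper or arm touches the basket (contact force between any of the fingers, the arm and basket above 1 N).
It fails at once if the basket is tipped more than 0.8 rad (angle between basket's own z axis and vertical above 0.8 rad).
It fails at once if a bystander is pushed more than 30 mm (distance of any of tape, syringe, iodine from where it was at the start of the episode above 0.03 m).
It also fails if it takes over 70 s, if anything falls off the work surface, if the arm or the gripper's body presses on something with over 40 N, if the wrist force passes 120 N, or if a joint passes its speed limit or range.

ROBOT

A 7-joint arm with a two-finger parallel gripper is mounted at the origin on a cart in front of the work surface, level with it; the furniture and walls round the work are solid. World frame = base frame: x ahead of the robot, y to its left, z up, the work surface at z = 0. Lengths are in m, angles in rad, forces in N, time in s.
With the tool pointing down it reaches from about 0.4 to 0.85 m from the base axis. Payload 6.9 kg.
Tool frame: the origin (TCP) lies between the finger pads, 19 mm behind the fingertips; this is the grasp point; z points along the fingers, y is the line along which they close (so a half turn about z gives the same grasp; the last joint's range is limited). The gripper opens to 85 mm and grips with 20 to 120 N. Pads are 22 mm wide; open, the fingers measure 114 mm over their backs; the gripper's body (76 mm by 85 mm) begins 54 mm behind the grasp point. The pads swing forward as they close: fully open they stand 13 mm farther back than shut.
Start: joints at [1.323, 0.507, -0.238, 1.5, 0.126, 1.149, -0.155], TCP at [0.217, -0.586, 0.25] pointing down, gripper open.
Joint ranges: [-3.08, 3.08], [-0.24, 2.05], [-1.43, 1.35], [0, 2.5], [-1.52, 4.66], [0.17, 1.96], [-2.89, 2.89]. Speed limits (rad/s): [2.39, 2.39, 3.14, 3.14, 3.14, 3.14, 3.14].

INTERFACE

Orientations are given as a 3x3 rotation matrix whose columns are the frame's x, y, z axes.
In Python, from rig import robot, cams gives the robot as it stands.
- The arm moves only by the tool arm_command, never from a script. Its argument "deltas" is a list of rows, each a list of 5 numbers: the shift along the tool's x, y, z in cm, then the turn about the tool's z in units of 6 degrees (1.0 is 6 degrees), then the opening, from 0 (shut) to 1 (fully open). In form: [[x, y, z, roll, gripper], ...]. A call has 1 to 8 rows; each row is the pose to reach, as a shift and turn from the pose commanded when the call began, along the tool's axes at that moment; what a row does not reach only later rows make up. A row lasts 1/12 s, in which the tool goes at most 41.7 mm and 7.16 degrees, less where a joint would pass 70% of its speed; a pose out of reach is approached as far as the arm can. A call with a gripper value outside its range is refused whole. The fingers move at their own pace and stop on an object; "squeeze" is the grip in N (left out, the last holds). Time passes only in rows, so rows that repeat a pose let the fingers close. It gives the time, the measured TCP pose, the force, the opening and the grip force at its end, in the units of the state.
- robot.read_state(): the state, without advancing time (a new reading comes with each control period).
- cams.read_camera(name): name is "side" or "top" or "wrist"; returns a dict with "pixels" (384x512x3 uint8, red, green, blue), "range_z" (384x512 float32, m along the optical axis (not along the pixel's ray), 0 where there is no reading), "vertical_fov" (degrees; the focal length in pixels is half the picture's height over the tangent of half this angle, whatever the lens; pixels are square), "cx", "cy" (the principal point, pixels), "D" ([k1, k2, p1, p2, k3] as OpenCV has them; the pictures are not rectified), "xyz" and "rotation" of the camera in the world. Camera axes: x right, y down, z forward; pixel columns grow to the right and rows downward; lengths in m; the calibration is good to about 2 mm. A picture is of the moment at which its call begins.
- robot.job_done(): hands the job in; it is judged then, once.
Trained networks look in a picture, given as the dict that the camera call returned (one of the last four; its "shot" number tells which), for a name from the list of things; names that differ only in an ending like _2 or _b are one class to them, and where a whole thing is asked for, a point or a joint stands for the part that bears it (a point fixed in the world has none). Each returns a list of dicts, best first, with "confidence" (0 to 1); they miss things now and then, are a little off and sometimes report something else, mostly with a low value. They report only what shows in the picture. A call takes as long as a camera call.
- cams.look_for(picture, label): "xyz" ([x, y, z] in m, in the coordinates of the camera as it stood for that picture, good to about 4 mm: the middle of the surface that is visible of it).
- cams.place_of(picture, label): "xyz" ([x, y, z] in m, in the coordinates of the camera as it stood for that picture, good to about 4 mm: a listed point, or the origin of a listed thing).
The state is a dict: "clock": time; "joints": joint angles; "qd": joint speeds; "joint_torque": joint torques, N m; "eef_pos": TCP position; "eef_rot": TCP orientation; "ft_force": force on the tool from outside, world axes, zero at the start; "torque": the same for the moment, N m; "gripper_width": finger opening in m; "grasp_force": force on a finger pad.
Only numpy, scipy, OpenCV 4.12 (cv2) and the standard library are available. Lean on these libraries where they do the work, as an engineer would, in place of code of your own. Each camera call takes 0.05 s, during which the arm holds its last target. There are 200 camera calls.

## Working session

There is one attempt and no reset: what is moved stays moved. The work goes in short steps, Python scripts to look and compute and a tool call to move; the robot and the scene stay as the last step left them, time stands still between calls to the robot, and variables do not carry over. Pictures are saved under pics/ and viewed, at most 10 in all, crops included, and the job is handed in when it is done.

Besides the shell and the picture viewer there is one more tool, called after ">>>" as name([rows], argument=value, ...), one row to a line, values as JSON. arm_command: Moves the arm, as the interface text tells. Its arguments: {"type":"object","properties":{"deltas":{"type":"array"},"squeeze":{"type":"number"}},"required":["deltas"]}

```bash
mkdir -p pics
cat > h.py <<'E'
import numpy as np, cv2, json
from rig import robot, cams
def K(p):
    f=p["pixels"].shape[0]/2/np.tan(np.radians(p["vertical_fov"])/2)
    return np.array([[f,0,p["cx"]],[0,f,p["cy"]],[0,0,1.]])
def W(p,c): return np.array(p["xyz"])+np.array(p["rotation"])@np.array(c)
def px(p,w):
    c=np.array(p["rotation"]).T@(np.atleast_2d(w)-np.array(p["xyz"])).T
    return cv2.projectPoints(c.T.reshape(-1,1,3),np.zeros(3),np.zeros(3),K(p),np.array(p["D"],float))[0].reshape(-1,2)
def cloud(p):
    h,w=p["range_z"].shape
    v,u=np.mgrid[:h,:w]
    n=cv2.undistortPoints(np.stack([u,v],-1).reshape(-1,1,2).astype(np.float32),K(p),np.array(p["D"],float)).reshape(h,w,2)
    z=p["range_z"]
    c=np.dstack([n[...,0]*z,n[...,1]*z,z])
    return c@np.array(p["rotation"]).T+np.array(p["xyz"])
def save(p,name,crop=None,s=1):
    im=p["pixels"][...,::-1]
    if crop: a,b,c,d=crop; im=im[b:d,a:c]
    cv2.imwrite("pics/"+name,cv2.resize(im,None,fx=s,fy=s,interpolation=cv2.INTER_CUBIC))
def find(p,l,place=True):
    r=(cams.place_of if place else cams.look_for)(p,l)
    return [(np.round(W(p,d["xyz"]),4).tolist(),round(d["confidence"],2)) for d in r[:2]]
E
python3 - <<'E'
from h import *
s=robot.read_state();print(s["clock"],s["eef_pos"],np.round(s["eef_rot"],3),s["gripper_width"])
for n in ["top","side"]:
    p=cams.read_camera(n);save(p,n+"0.png");print(n,np.round(p["xyz"],3),np.round(p["rotation"],3).tolist())
    for l in ["hook","hook_grip","hook_tip","hook_seat","rest","cradle","cradle_tongue","bath","basket","bail_top","tray","tape","syringe","iodine"]: print(l,find(p,l))
E
```

```text
0.0 [ 0.21630281 -0.58587623  0.24912905] [[ 0.938  0.346 -0.001]
 [ 0.346 -0.938  0.002]
 [-0.    -0.002 -1.   ]] 0.08566561153097865
top [0.353 0.001 0.977] [[0.04, -0.974, 0.223], [-0.999, -0.039, 0.008], [0.001, -0.223, -0.975]]
hook [([0.5392, 0.2691, 0.1142], 0.55)]
hook_grip [([0.536, 0.2543, 0.1345], 0.45)]
hook_tip [([0.5152, 0.3052, 0.0495], 0.63)]
hook_seat [([0.5313, 0.3076, 0.0356], 0.53), ([0.5486, -0.2547, 0.0005], 0.44)]
rest [([0.5369, 0.2684, -0.0047], 0.92), ([0.5427, 0.251, 0.125], 0.72)]
cradle [([0.5383, 0.2647, 0.1128], 0.5)]
cradle_tongue [([0.5426, 0.2503, 0.1265], 0.87), ([0.5355, 0.2557, 0.1373], 0.44)]
bath [([0.5637, -0.0064, 0.0021], 0.77)]
basket [([0.5574, -0.008, 0.0254], 0.71), ([0.537, 0.2713, 0.1113], 0.63)]
bail_top [([0.5563, -0.007, 0.1031], 0.65), ([0.5619, -0.011, 0.0009], 0.25)]
tray [([0.5266, 0.3091, 0.0358], 0.7), ([0.546, -0.2488, 0.0023], 0.62)]
tape [([0.4066, 0.0649, 0.0031], 0.59)]
syringe [([0.4108, -0.0661, 0.0002], 0.59)]
iodine [([0.7026, 0.029, -0.0014], 0.83), ([0.5565, -0.0086, 0.1018], 0.32)]
side [0.402 1.068 0.561] [[-0.99, -0.061, 0.128], [-0.142, 0.371, -0.918], [0.009, -0.926, -0.376]]
hook [([0.5341, 0.2741, 0.111], 0.88)]
hook_grip []
hook_tip [([0.5556, -0.003, 0.0002], 0.7), ([0.5174, 0.304, 0.0544], 0.62)]
hook_seat [([0.5266, 0.3094, 0.0361], 0.86), ([0.7038, 0.0306, -0.0011], 0.24)]
rest [([0.5325, 0.2716, -0.0005], 0.8)]
cradle [([0.5344, 0.2731, 0.1115], 0.82)]
cradle_tongue [([0.5382, 0.2514, 0.1278], 0.78)]
bath [([0.5584, -0.0041, -0.0016], 0.94)]
basket [([0.527, 0.3078, 0.0337], 0.19)]
bail_top [([0.5436, -0.2493, -0.0001], 0.46), ([0.5158, 0.3036, 0.0513], 0.29)]
tray [([0.5452, -0.2468, -0.0036], 0.91), ([0.5278, 0.3092, 0.0349], 0.28)]
tape [([0.3989, 0.0641, -0.0003], 0.5)]
syringe [([0.4078, -0.0622, 0.0028], 0.52)]
iodine [([0.7037, 0.032, 0.0028], 0.59), ([0.5568, -0.0041, -0.0003], 0.44)]
```

View pics/top0.png

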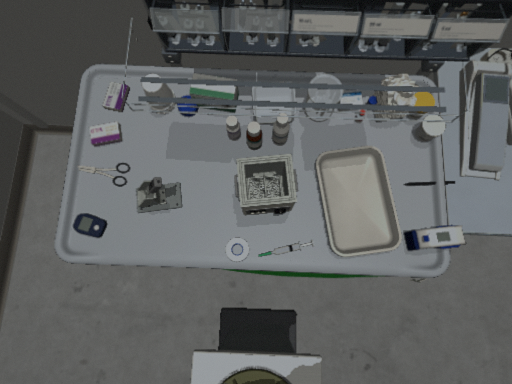

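View pics/side0.png

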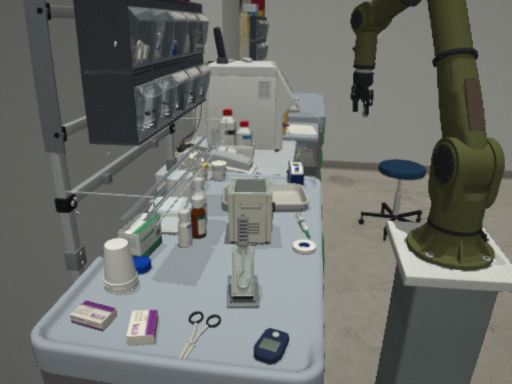

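Run:
```python
from h import *
p=cams.read_camera("top");C=cloud(p).reshape(-1,3)
def rect(c,r,z0,z1,n):
    m=(np.linalg.norm(C[:,:2]-c,axis=1)<r)&(C[:,2]>z0)&(C[:,2]<z1)
    q=cv2.minAreaRect((C[m,:2]*1000).astype(np.float32));print(n,m.sum(),np.round(q[0]),np.round(q[1]),round(q[2],1))
    return C[m]
rect([.535,.27],.1,.004,.014,"foot")
rect([.56,-.005],.11,.14,.16,"bath")
rect([.545,-.248],.2,.018,.034,"tray")
b=rect([.557,-.007],.05,.075,.125,"bail")
print(np.round(b*1000)[:60].tolist())
h=rect([.537,.25],.06,.12,.2,"grip")
print(np.round(h*1000)[::3][:50].tolist())
s=robot.read_state();print(s["joints"])
```

```text
foot 723 [529. 266.] [168. 182.] 63.1
bath 1336 [560.  -6.] [119. 132.] 7.7
tray 1669 [ 530. -210.] [304. 292.] 15.6
bail 156 [568. -13.] [93. 76.] 70.7
[[602.0, -1.0, 122.0], [602.0, -3.0, 123.0], [603.0, -6.0, 120.0], [602.0, -8.0, 124.0], [602.0, -11.0, 123.0], [603.0, -13.0, 122.0], [603.0, -16.0, 120.0], [603.0, -18.0, 121.0], [603.0, -21.0, 121.0], [599.0, 18.0, 123.0], [599.0, 16.0, 123.0], [599.0, 14.0, 121.0], [600.0, 11.0, 120.0], [601.0, 9.0, 118.0], [600.0, 6.0, 120.0], [600.0, 4.0, 122.0], [601.0, 1.0, 116.0], [601.0, -1.0, 119.0], [602.0, -4.0, 114.0], [602.0, -6.0, 115.0], [602.0, -8.0, 115.0], [603.0, -11.0, 113.0], [603.0, -13.0, 114.0], [604.0, -16.0, 109.0], [603.0, -18.0, 113.0], [604.0, -21.0, 110.0], [604.0, -23.0, 111.0], [598.0, 18.0, 116.0], [599.0, 16.0, 114.0], [600.0, 14.0, 112.0], [600.0, 11.0, 111.0], [600.0, 9.0, 111.0], [600.0, 6.0, 110.0], [601.0, 4.0, 108.0], [601.0, 1.0, 109.0], [602.0, -1.0, 106.0], [602.0, -4.0, 105.0], [601.0, -6.0, 108.0], [603.0, -9.0, 105.0], [602.0, -11.0, 107.0], [603.0, -14.0, 105.0], [603.0, -16.0, 105.0], [604.0, -19.0, 1
[... 948 characters left out ...]
 261.0, 147.0], [534.0, 248.0, 168.0], [533.0, 240.0, 172.0], [534.0, 234.0, 168.0], [537.0, 266.0, 139.0], [532.0, 251.0, 163.0], [531.0, 242.0, 170.0], [532.0, 237.0, 167.0], [537.0, 271.0, 128.0], [531.0, 255.0, 157.0], [529.0, 245.0, 168.0], [530.0, 239.0, 167.0], [531.0, 233.0, 163.0], [531.0, 261.0, 145.0], [527.0, 248.0, 165.0], [527.0, 241.0, 167.0], [529.0, 235.0, 162.0], [530.0, 262.0, 141.0], [527.0, 251.0, 155.0], [527.0, 244.0, 155.0], [532.0, 273.0, 121.0], [527.0, 258.0, 146.0], [526.0, 250.0, 149.0], [527.0, 244.0, 144.0], [526.0, 263.0, 134.0], [526.0, 255.0, 140.0], [527.0, 249.0, 136.0]]
[ 1.32246597  0.50751413 -0.2375865   1.50022197  0.12569275  1.14891405
 -0.15480105]
```

>>> arm_command([
  [0,0,-2,-1,1],
  [0,0,-4,-2.1,1],
  [0,0,-6,-3.2,1],
  [0,0,-6,-4.3,1],
  [0,0,-6,-5.4,1],
  [0,0,-6,-6.5,1],
  [0,0,-6,-7.5,1],
  [0,0,-6,-8,1],
], squeeze=60)

```text
clock: 2.22
eef_pos: [0.2164, -0.5863, 0.31]
eef_rot: [[0.365, 0.931, 0.0], [0.931, -0.365, 0.0], [0.0, 0.0, -1.0]]
ft_force: [-0.4, -0.3, -1.1]
gripper_width: 0.0851
grasp_force: 0.0
```

>>> arm_command([
  [34,8.6,0,-4.9,1],
  [34,8.6,0,-4.9,1],
  [34,8.6,0,-4.9,1],
  [34,8.6,0,-4.9,1],
  [34,8.6,0,-4.9,1],
  [34,8.6,0,-4.9,1],
  [34,8.6,0,-4.9,1],
  [34,8.6,0,-4.9,1],
])

```text
clock: 2.88
eef_pos: [0.4128, -0.3147, 0.3103]
eef_rot: [[-0.133, 0.991, 0.0], [0.991, 0.133, -0.001], [-0.001, 0.0, -1.0]]
ft_force: [0.5, -0.6, 0.6]
gripper_width: 0.0856
grasp_force: 0.0
```

```bash
cat > mv.py <<'E'
import sys
from h import *
# world target x y z theta(deg) -> tool deltas
s=robot.read_state();R=np.array(s["eef_rot"]);t=np.array(s["eef_pos"])
th=np.degrees(np.arctan2(R[1,0],R[0,0]))
print("t",round(s["clock"],2),"pos",np.round(t,4),"th",round(th,1),"F",np.round(s["ft_force"],1),"w",round(s["gripper_width"],4),"q",np.round(s["joints"],2))
a=[float(v) for v in sys.argv[1:]]
for i in range(0,len(a),4):
    d=R.T@(np.array(a[i:i+3])-t)*100
    print(np.round(d,2),"roll",round(((th-a[i+3]+180)%360-180)/6,2))
E
python3 mv.py 0.5 0.24 0.31 98
```

```text
t 2.88 pos [ 0.4128 -0.3147  0.3103] th 97.6 F [ 0.5 -0.6  0.6] w 0.0856 q [ 1.08  0.34 -0.67  1.67  0.22  1.21  0.49]
[53.82 16.02 -0.  ] roll -0.06
```

>>> arm_command([
  [53.8,16,0,0,1],
  [53.8,16,0,0,1],
  [53.8,16,0,0,1],
  [53.8,16,0,0,1],
  [53.8,16,0,0,1],
  [53.8,16,0,0,1],
  [53.8,16,0,0,1],
  [53.8,16,0,0,1],
])

```text
clock: 3.55
eef_pos: [0.4635, 0.0148, 0.3104]
eef_rot: [[-0.133, 0.991, 0.001], [0.991, 0.133, -0.001], [-0.001, 0.001, -1.0]]
ft_force: [1.4, 0.2, -0.1]
gripper_width: 0.0854
grasp_force: 0.0
```

```bash
python3 mv.py 0.5 0.24 0.31 98
```

```text
t 3.55 pos [0.4635 0.0148 0.3104] th 97.6 F [ 1.4  0.2 -0.1] w 0.0854 q [ 0.54  0.26 -0.81  1.79  0.2   1.17 -0.2 ]
[21.83  6.61  0.03] roll -0.06
```

>>> arm_command([
  [21.8,6.6,0,0,1],
  [21.8,6.6,0,0,1],
  [21.8,6.6,0,0,1],
  [21.8,6.6,0,0,1],
  [21.8,6.6,0,0,1],
  [21.8,6.6,0,0,1],
  [21.8,6.6,0,0,1],
  [21.8,6.6,0,0,1],
])

```text
clock: 4.22
eef_pos: [0.4995, 0.239, 0.3097]
eef_rot: [[-0.136, 0.991, -0.001], [0.991, 0.136, 0.0], [0.0, -0.001, -1.0]]
ft_force: [-0.1, -0.5, -0.3]
gripper_width: 0.0855
grasp_force: 0.0
```

```bash
python3 - <<'E'
from h import *
p=cams.read_camera("wrist");save(p,"w1.png");print(np.round(p["xyz"],3),np.round(p["rotation"],2).tolist())
for l in ["hook","hook_grip","hook_tip","cradle","cradle_tongue","rest","hook_seat"]: print(l,find(p,l))
C=cloud(p).reshape(-1,3)
for c,r,z0,z1,n in [([.532,.29],.13,.004,.014,"foot"),([.537,.25],.045,.15,.2,"gripupper"),([.537,.25],.06,.125,.2,"grip")]:
    m=(np.linalg.norm(C[:,:2]-c,axis=1)<r)&(C[:,2]>z0)&(C[:,2]<z1)
    if m.sum()>10:
        q=cv2.minAreaRect((C[m,:2]*1000).astype(np.float32));print(n,m.sum(),np.round(q[0],1),np.round(q[1],1),round(q[2],1))
E
python3 mv.py 0.5 0.24 0.31 98
```

```text
[0.489 0.317 0.434] [[0.99, 0.13, 0.04], [0.14, -0.94, -0.3], [-0.0, 0.3, -0.95]]
hook [([0.5347, 0.27, 0.1115], 0.88)]
hook_grip [([0.5394, 0.258, 0.1396], 0.57)]
hook_tip [([0.5147, 0.3007, 0.0539], 0.76)]
cradle [([0.5308, 0.2741, 0.1154], 0.56)]
cradle_tongue []
rest [([0.5309, 0.2708, -0.0034], 0.78)]
hook_seat [([0.5242, 0.3109, 0.0373], 0.72)]
foot 1503 [542.1 315.9] [204.  112.7] 71.7
gripupper 692 [537.  248.9] [24.  27.6] 10.0
grip 1091 [536.  255.3] [24.1 40.2] 9.4
t 4.62 pos [0.5002 0.2368 0.3102] th 97.6 F [-0.1  0.   0.4] w 0.0854 q [ 0.05  0.43 -0.82  1.58  0.32  1.27 -0.69]
[0.32 0.02 0.02] roll -0.07
```

View pics/w1.png

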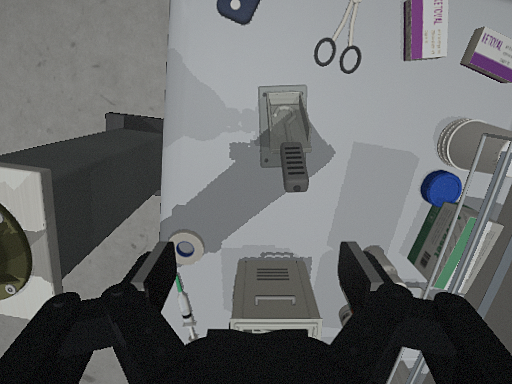

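```bash
python3 mv.py 0.5356 0.258 0.22 100 0.5356 0.258 0.137 100
```

```text
t 4.62 pos [0.5002 0.2368 0.3102] th 97.6 F [-0.1  0.   0.4] w 0.0854 q [ 0.05  0.43 -0.82  1.58  0.32  1.27 -0.69]
[1.64 3.79 9.02] roll -0.4
[ 1.64  3.78 17.32] roll -0.4
```

>>> arm_command([
  [1.6,3.8,3,-0.4,1],
  [1.6,3.8,6,-0.4,1],
  [1.6,3.8,9,-0.4,1],
  [1.6,3.8,9,-0.4,1],
  [1.6,3.8,9,-0.4,1],
  [1.6,3.8,9,-0.4,1],
])

```text
clock: 5.12
eef_pos: [0.5358, 0.2591, 0.2218]
eef_rot: [[-0.175, 0.985, 0.001], [0.985, 0.175, 0.001], [0.001, 0.002, -1.0]]
ft_force: [0.9, -0.9, 1.1]
gripper_width: 0.0855
grasp_force: 0.0
```

```bash
python3 - <<'E'
from h import *
p=cams.read_camera("wrist")
C=cloud(p).reshape(-1,3)
for c,r,z0,z1,n in [([.537,.25],.045,.15,.18,"gripupper"),([.537,.25],.045,.125,.18,"grip")]:
    m=(np.linalg.norm(C[:,:2]-c,axis=1)<r)&(C[:,2]>z0)&(C[:,2]<z1)
    if m.sum()>10:
        q=cv2.minAreaRect((C[m,:2]*1000).astype(np.float32));print(n,m.sum(),np.round(q[0],1),np.round(q[1],1),round(q[2],1))
E
python3 mv.py 0.5356 0.258 0.137 100
```

```text
gripupper 1378 [537.1 248.9] [24.  28.1] 9.8
grip 2159 [536.  255.2] [24.  40.8] 9.8
t 5.17 pos [0.536  0.2594 0.2224] th 100.1 F [0.5 0.7 1. ] w 0.0857 q [-0.02  0.57 -0.78  1.62  0.43  1.13 -0.73]
[-0.14 -0.09  8.54] roll 0.01
```

>>> arm_command([
  [-0.1,-0.1,3,0,1],
  [-0.1,-0.1,6,0,1],
  [-0.1,-0.1,8.5,0,1],
  [-0.1,-0.1,8.5,0,1],
  [-0.1,-0.1,8.5,0,0.2],
  [-0.1,-0.1,8.5,0,0.2],
  [-0.1,-0.1,8.5,0,0.2],
  [-0.1,-0.1,8.5,0,0],
], squeeze=80)

```text
clock: 5.83
eef_pos: [0.5355, 0.2582, 0.137]
eef_rot: [[-0.175, 0.985, 0.003], [0.985, 0.175, 0.001], [0.001, 0.003, -1.0]]
ft_force: [0.0, -0.1, 0.4]
gripper_width: 0.0385
grasp_force: 0.0
```

>>> arm_command([
  [0,0,0,0,0],
  [0,0,0,0,0],
  [0,0,0,0,0],
  [0,0,0,0,0],
])

```text
clock: 6.17
eef_pos: [0.5352, 0.258, 0.1365]
eef_rot: [[-0.175, 0.985, 0.002], [0.985, 0.175, 0.001], [0.0, 0.002, -1.0]]
ft_force: [-0.4, -0.6, 7.0]
gripper_width: 0.0227
grasp_force: 78.0
```

```bash
python3 mv.py 0.5356 0.258 0.137 100
```

```text
t 6.17 pos [0.5352 0.258  0.1365] th 100.1 F [-0.4 -0.6  7. ] w 0.0227 q [-0.05  0.65 -0.73  1.73  0.51  0.96 -0.8 ]
[-0.    0.04 -0.05] roll 0.01
```

>>> arm_command([
  [0,0,-0.7,0,0],
  [0,0,-2,0,0],
  [0,0,-4,0,0],
  [0,0,-7,0,0],
  [0,0,-10,0,0],
  [0,0,-13,0,0],
  [0,0,-16,0,0],
  [0,0,-18,0,0],
])

```text
clock: 6.83
eef_pos: [0.5346, 0.2582, 0.3186]
eef_rot: [[-0.175, 0.985, 0.002], [0.985, 0.175, 0.002], [0.001, 0.003, -1.0]]
ft_force: [0.7, 0.2, -0.8]
gripper_width: 0.023
grasp_force: 78.4
```

>>> arm_command([
  [-2,0,0,1,0],
  [-5,0.5,0,2,0],
  [-8,1,0,3,0],
  [-12,1.5,0,4.1,0],
  [-15,2,0,5.2,0],
  [-18,2,0,6.3,0],
  [-20,2,0,7.4,0],
  [-20,2,0,8.4,0],
])

```text
clock: 7.5
eef_pos: [0.5902, 0.0576, 0.3149]
eef_rot: [[0.657, 0.754, -0.0], [0.754, -0.657, -0.003], [-0.003, 0.002, -1.0]]
ft_force: [0.6, -0.2, -1.8]
gripper_width: 0.023
grasp_force: 78.5
```

```bash
python3 mv.py 0.47 -0.03 0.31 7.7
```

```text
t 7.5 pos [0.5902 0.0576 0.3149] th 48.9 F [ 0.6 -0.2 -1.8] w 0.023 q [ 0.21  0.45 -0.57  1.47  0.25  1.29 -1.09]
[-14.5   -3.3    0.53] roll 6.87
```

>>> arm_command([
  [-3,-0.6,0,1,0],
  [-6,-1.4,0,2,0],
  [-9,-2,0,3.1,0],
  [-12,-2.8,0,4.2,0],
  [-14.5,-3.3,0.3,5.3,0],
  [-14.5,-3.3,0.5,6.4,0],
  [-14.5,-3.3,0.5,6.9,0],
  [-14.5,-3.3,0.5,6.9,0],
])

```text
clock: 8.17
eef_pos: [0.4697, -0.0251, 0.3107]
eef_rot: [[0.99, 0.141, 0.001], [0.141, -0.99, -0.0], [0.001, 0.0, -1.0]]
ft_force: [0.2, 0.8, -1.0]
gripper_width: 0.0232
grasp_force: 78.6
```

```bash
python3 mv.py 0.512 -0.04 0.25 7.7
python3 - <<'E'
from h import *
s=robot.read_state();t=np.array(s["eef_pos"])
p=cams.read_camera("wrist");save(p,"w2.png");print(np.round(p["xyz"],3))
for l in ["hook","hook_grip","hook_tip","hook_seat","basket","bail_top","bath"]: print(l,find(p,l))
for n in ["top","side"]:
    p=cams.read_camera(n)
    for l in ["hook_tip","hook_seat","bail_top","basket"]: print(n,l,find(p,l))
save(p,"s2.png",(200,100,360,300),3)
E
```

```text
t 8.17 pos [ 0.4697 -0.0251  0.3107] th 8.1 F [ 0.2  0.8 -1. ] w 0.0232 q [ 0.34  0.23 -0.42  1.78  0.1   1.15 -1.55]
[3.97 2.07 6.07] roll 0.07
[ 0.547 -0.013  0.435]
hook [([0.4829, -0.0232, 0.2886], 0.69)]
hook_grip [([0.4728, -0.025, 0.3138], 0.87)]
hook_tip [([0.5141, -0.0046, 0.2254], 0.59), ([0.5288, 0.2694, 0.1115], 0.28)]
hook_seat [([0.5213, -0.0179, 0.214], 0.58)]
basket [([0.5581, -0.0039, 0.0265], 0.74), ([0.5536, -0.0042, 0.0023], 0.59)]
bail_top [([0.5581, 0.0017, 0.1066], 0.74)]
bath [([0.5578, -0.0045, 0.0024], 0.86)]
top hook_tip [([0.537, 0.2684, -0.0008], 0.73)]
top hook_seat []
top bail_top []
top basket []
side hook_tip [([0.5115, -0.0026, 0.2273], 0.51)]
side hook_seat []
side bail_top []
side basket []
```

View pics/w2.png

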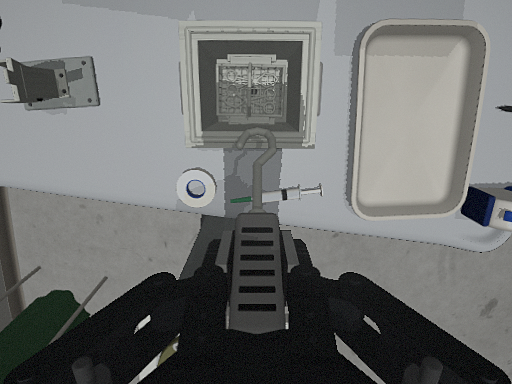

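View pics/s2.png

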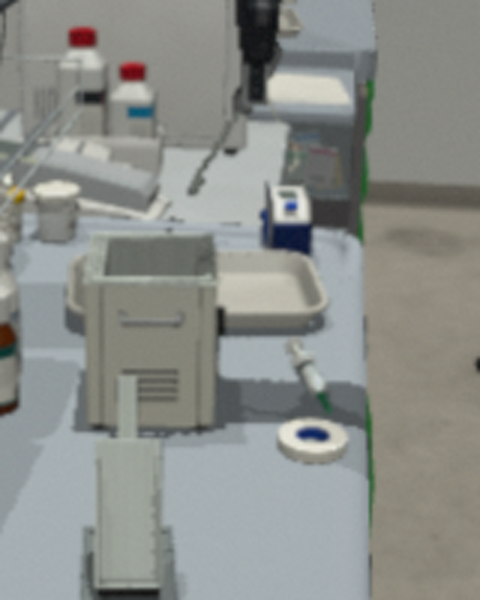

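>>> arm_command([
  [1.5,0.7,1.5,0.1,0],
  [3,1.4,3,0.1,0],
  [4.4,2,4.5,0.1,0],
  [4.4,2,4.5,0.1,0],
  [4.4,2,4.5,0.1,0],
  [4.4,2,4.5,0.1,0],
])

```text
clock: 9.57
eef_pos: [0.5164, -0.0381, 0.2652]
eef_rot: [[0.991, 0.134, -0.0], [0.134, -0.991, 0.0], [-0.0, -0.0, -1.0]]
ft_force: [0.3, 0.1, -1.0]
gripper_width: 0.023
grasp_force: 78.6
```

```bash
python3 mv.py 0.5165 -0.0397 0.25 7.7
python3 - <<'E'
from h import *
p=cams.read_camera("wrist");
for l in ["hook_tip","hook_seat","basket","bail_top"]: print(l,find(p,l))
C=cloud(p);P=C.reshape(-1,3)
ex=np.array([np.cos(np.radians(7.7)),np.sin(np.radians(7.7))]);ey=np.array([-ex[1],ex[0]])
c0=np.array([.559,-.005]);a=(P[:,:2]-c0)@ex*1000;b=(P[:,:2]-c0)@ey*1000;z=P[:,2]*1000
m=(z>80)&(z<112)&(abs(a)<33)&(abs(b)<30);print(m.sum())
o=np.argsort(a[m]);print(np.round(np.c_[a,b,z][m][o][::max(1,m.sum()//40)]).astype(int).tolist())
m=(z>50)&(z<70)&(abs(a)<60)&(abs(b)<60)
q=cv2.minAreaRect((P[m,:2]*1000).astype(np.float32));print("basket rim",m.sum(),q)
u,v=px(p,[[.559,-.005,.104]])[0];print(u,v);u=int(u);v=int(v)
im=p["pixels"][...,::-1][max(v-75,0):v+75,u-100:u+100].copy()
cv2.imwrite("pics/w3.png",cv2.convertScaleAbs(cv2.resize(im,None,fx=4,fy=4,interpolation=cv2.INTER_CUBIC),alpha=1.3,beta=10))
E
```

```text
t 9.57 pos [ 0.5164 -0.0381  0.2652] th 7.7 F [ 0.3  0.1 -1. ] w 0.023 q [ 0.32  0.34 -0.41  1.75  0.15  1.08 -1.57]
[-0.01  0.16  1.52] roll -0.0
hook_tip [([0.5618, -0.0207, 0.1828], 0.72)]
hook_seat [([0.5673, -0.0309, 0.167], 0.63)]
basket [([0.5568, -0.0053, 0.0257], 0.95)]
bail_top [([0.5586, 0.0036, 0.1037], 0.76)]
230
[[-32, 2, 85], [-30, 4, 88], [-29, 2, 91], [-26, 4, 91], [-25, 4, 95], [-23, 4, 97], [-22, 3, 100], [-20, 4, 100], [-18, 4, 101], [-17, 3, 102], [-16, 2, 103], [-14, 1, 102], [-13, 4, 102], [-12, 1, 103], [-11, 2, 105], [-9, 1, 103], [-8, 4, 105], [-7, 4, 105], [-5, 3, 106], [-4, 0, 104], [-3, 1, 106], [-2, 2, 106], [-1, 2, 106], [1, 0, 104], [2, 3, 104], [3, 0, 104], [4, 3, 105], [6, 0, 101], [7, 2, 103], [8, 3, 103], [9, 2, 104], [11, 0, 102], [12, 2, 101], [13, 3, 102], [14, 2, 102], [16, 0, 101], [17, 2, 101], [18, 2, 100], [18, 2, 99], [20, 1, 95], [21, 3, 95], [22, 2, 94], [23, 2, 92], [25, 0, 87], [26, 2, 88], [27, 1, 86]]
basket rim 2276 ((557.2483520507812, -4.537269592285156), (84.3936767578125, 98.77921295166016), 7.489121913909912)
230.38324908309838 132.2281506436745
```

View pics/w3.png

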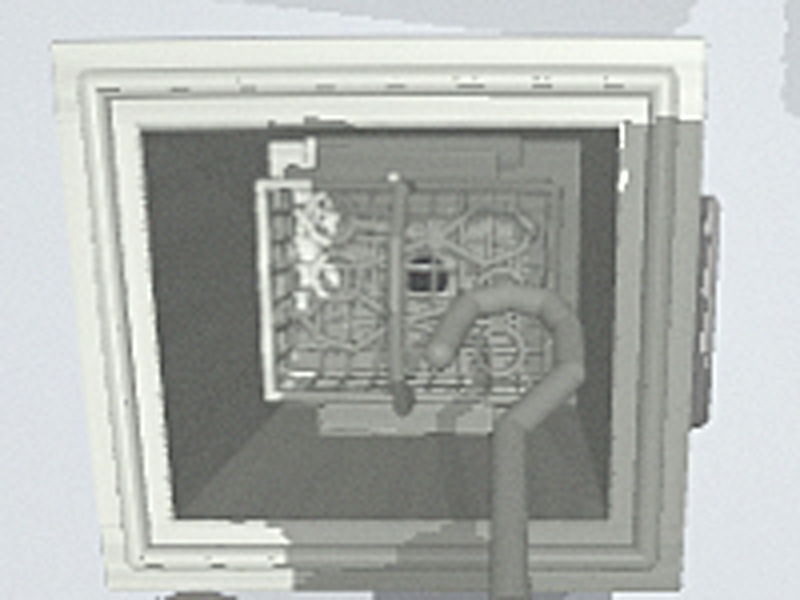

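>>> arm_command([
  [0.2,0,1.5,0,0],
  [0.4,0,3,0,0],
  [0.4,0,4.5,0,0],
  [0.4,0,6,0,0],
  [0.4,0,7.2,0,0],
  [0.4,0,8,0,0],
  [0.4,0,8.4,0,0],
  [0.4,0,8.4,0,0],
])

```text
clock: 10.48
eef_pos: [0.5204, -0.0379, 0.1806]
eef_rot: [[0.991, 0.134, -0.001], [0.134, -0.991, 0.0], [-0.001, -0.0, -1.0]]
ft_force: [-0.2, -0.6, -0.8]
gripper_width: 0.0231
grasp_force: 78.6
```

```bash
python3 mv.py 0.5166 -0.0091 0.181 7.7
python3 - <<'E'
from h import *
p=cams.read_camera("wrist");P=cloud(p).reshape(-1,3)
for l in ["hook_tip","bail_top"]: print(l,find(p,l))
u,v=px(p,[[.559,-.005,.104]])[0];print(u,v);u=int(u);v=int(v)
im=p["pixels"][...,::-1][max(v-75,0):v+75,max(u-100,0):u+100].copy()
cv2.imwrite("pics/w4.png",cv2.convertScaleAbs(cv2.resize(im,None,fx=4,fy=4,interpolation=cv2.INTER_CUBIC),alpha=1.3,beta=10))
E
```

```text
t 10.48 pos [ 0.5204 -0.0379  0.1806] th 7.7 F [-0.2 -0.6 -0.8] w 0.0231 q [ 0.29  0.43 -0.38  1.87  0.21  0.88 -1.63]
[ 0.01 -2.91 -0.04] roll -0.0
hook_tip [([0.5638, -0.0199, 0.0967], 0.74), ([0.5243, -0.0368, 0.1824], 0.19)]
bail_top [([0.5613, 0.0011, 0.108], 0.65), ([0.5627, -0.0189, 0.099], 0.49)]
219.39629626256612 151.09225619257236
```

View pics/w4.png

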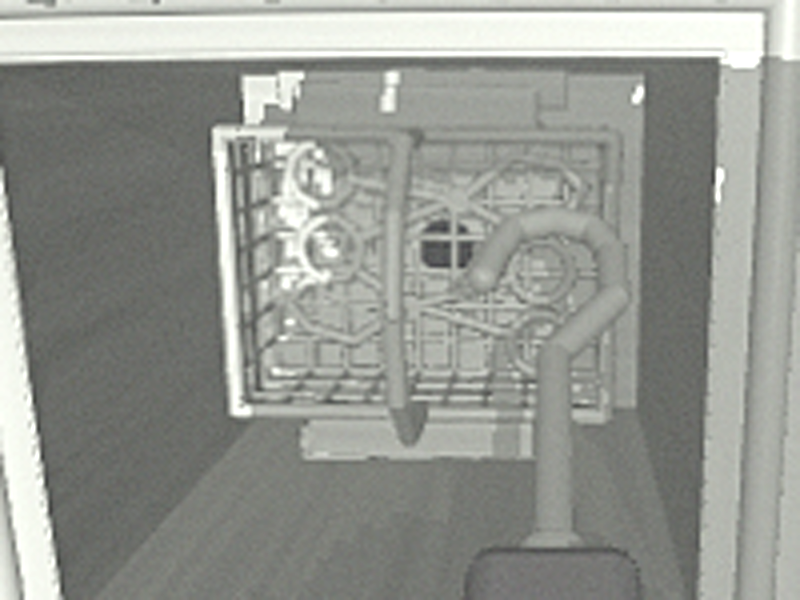

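>>> arm_command([
  [0,-0.7,0,0,0],
  [0,-1.4,0,0,0],
  [0,-2,0,0,0],
  [0,-2.6,0,0,0],
  [0,-2.6,0,0,0],
  [0,-2.6,0,0,0],
])

```text
clock: 11.13
eef_pos: [0.5172, -0.0115, 0.1811]
eef_rot: [[0.991, 0.135, 0.0], [0.135, -0.991, 0.0], [0.0, -0.0, -1.0]]
ft_force: [-0.1, -0.9, -1.5]
gripper_width: 0.0229
grasp_force: 78.6
```

```bash
python3 mv.py 0.5166 -0.0091 0.181 7.7
python3 - <<'E'
from h import *
p=cams.read_camera("wrist")
u,v=px(p,[[.559,-.005,.104]])[0];u=int(u);v=int(v)
im=p["pixels"][...,::-1][max(v-75,0):v+75,max(u-100,0):u+100].copy()
cv2.imwrite("pics/w5.png",cv2.convertScaleAbs(cv2.resize(im,None,fx=4,fy=4,interpolation=cv2.INTER_CUBIC),alpha=1.3,beta=10))
E
```

```text
t 11.13 pos [ 0.5172 -0.0115  0.1811] th 7.7 F [-0.1 -0.9 -1.5] w 0.0229 q [ 0.25  0.43 -0.39  1.88  0.21  0.87 -1.68]
[-0.03 -0.25  0.01] roll 0.01
```

View pics/w5.png

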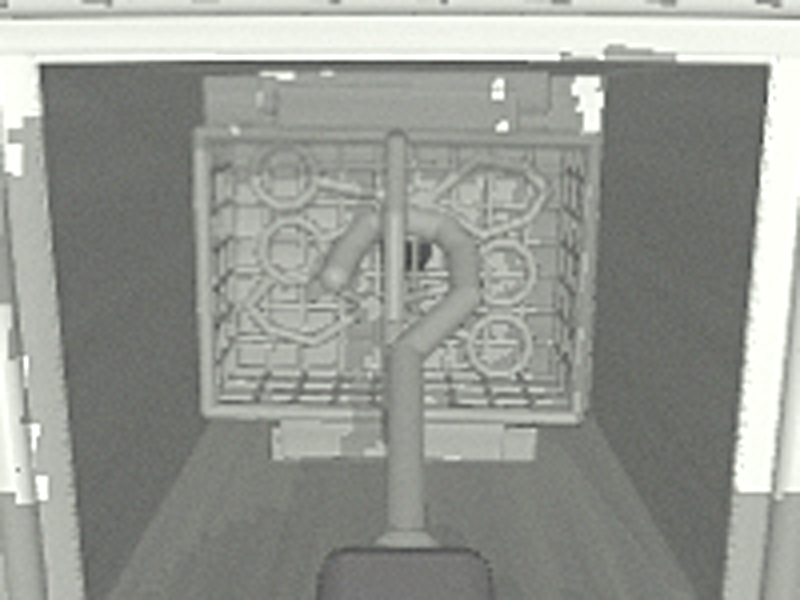

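>>> arm_command([
  [-0.4,-0.1,-0.7,0,0],
  [-0.8,-0.2,-1.3,0,0],
  [-1.2,-0.2,-1.8,0,0],
  [-1.2,-0.2,-2.1,0,0],
  [-1.2,-0.2,-2.4,0,0],
  [-1.2,-0.2,-2.7,0,0],
  [-1.2,-0.2,-3,0,0],
  [-1.2,-0.2,-3,0,0],
])

```text
clock: 11.85
eef_pos: [0.5054, -0.0118, 0.2115]
eef_rot: [[0.991, 0.133, 0.001], [0.133, -0.991, 0.0], [0.001, 0.0, -1.0]]
ft_force: [-0.6, 0.1, -3.9]
gripper_width: 0.0232
grasp_force: 78.6
```

```bash
python3 mv.py 0.505 -0.0091 0.353 7.7
python3 - <<'E'
from h import *
p=cams.read_camera("wrist")
for l in ["hook_seat","bail_top","hook_tip","basket"]: print(l,find(p,l))
E
```

```text
t 11.85 pos [ 0.5054 -0.0118  0.2115] th 7.7 F [-0.6  0.1 -3.9] w 0.0232 q [ 0.26  0.38 -0.4   1.87  0.18  0.93 -1.66]
[ 1.000e-02 -2.700e-01 -1.415e+01] roll -0.01
hook_seat [([0.5574, -0.0069, 0.1123], 0.81)]
bail_top [([0.5596, 0.0006, 0.1157], 0.66)]
hook_tip [([0.5521, 0.0072, 0.1249], 0.93), ([0.5493, -0.2443, -0.0017], 0.46)]
basket [([0.5603, -0.0019, 0.0332], 0.72)]
```

>>> arm_command([
  [0,0,-0.3,0,0],
  [0,0,-0.8,0,0],
  [0,0,-1.5,0,0],
  [0,0,-2.3,0,0],
  [0,0,-3.1,0,0],
  [0,0,-3.9,0,0],
  [0,0,-4.7,0,0],
  [0,0,-5.5,0,0],
])

```text
clock: 12.77
eef_pos: [0.5051, -0.0118, 0.2671]
eef_rot: [[0.991, 0.133, 0.0], [0.133, -0.991, -0.0], [0.0, 0.0, -1.0]]
ft_force: [-0.9, 0.8, -3.0]
gripper_width: 0.0226
grasp_force: 78.6
```

>>> arm_command([
  [0,0,-0.9,0,0],
  [0,0,-1.9,0,0],
  [0,0,-2.9,0,0],
  [0,0,-4,0,0],
  [0,0,-5,0,0],
  [0,0,-6,0,0],
  [0,0,-7,0,0],
  [0,0,-8,0,0],
])

```text
clock: 13.43
eef_pos: [0.505, -0.0118, 0.347]
eef_rot: [[0.991, 0.133, 0.0], [0.133, -0.991, 0.0], [0.0, -0.0, -1.0]]
ft_force: [-0.1, -0.3, -2.4]
gripper_width: 0.0234
grasp_force: 78.6
```

>>> arm_command([
  [0,0,-0.7,0,0],
  [0,0,-1.2,0,0],
  [0,0,-1.4,0,0],
  [0,0,-1.4,0,0],
])

```text
clock: 13.77
eef_pos: [0.5051, -0.0118, 0.3603]
eef_rot: [[0.991, 0.133, 0.0], [0.133, -0.991, 0.0], [0.0, -0.0, -1.0]]
ft_force: [0.6, 0.9, -2.9]
gripper_width: 0.0229
grasp_force: 78.6
```

```bash
python3 mv.py 0.495 -0.26 0.36 7.7
python3 - <<'E'
from h import *
p=cams.read_camera("wrist");save(p,"w6.png")
for l in ["hook_seat","bail_top","hook_tip","basket"]: print(l,find(p,l))
P=cloud(p).reshape(-1,3);P=P[(P[:,1]<-.05)&(P[:,1]>-.45)&(P[:,0]>.38)&(P[:,0]<.72)]
m=(P[:,2]>.018)&(P[:,2]<.034);q=cv2.minAreaRect((P[m,:2]*1000).astype(np.float32));print("tray",m.sum(),q)
p=cams.read_camera("side")
for l in ["basket","bail_top","tray"]: print("side",l,find(p,l))
p=cams.read_camera("top");print("top tray",find(p,"tray"))
P=cloud(p).reshape(-1,3);P=P[(P[:,1]<-.1)&(P[:,1]>-.38)&(P[:,0]>.38)&(P[:,0]<.74)]
m=(P[:,2]>.018)&(P[:,2]<.034);q=cv2.minAreaRect((P[m,:2]*1000).astype(np.float32));print("tray",m.sum(),q)
E
```

```text
t 13.77 pos [ 0.5051 -0.0118  0.3603] th 7.7 F [ 0.6  0.9 -2.9] w 0.0229 q [ 0.29  0.26 -0.42  1.6   0.11  1.3  -1.58]
[-4.320e+00  2.447e+01  2.000e-02] roll -0.01
hook_seat [([0.5572, -0.0064, 0.2609], 0.88)]
bail_top [([0.5597, 0.0049, 0.2636], 0.96), ([0.5301, 0.2707, 0.1136], 0.69)]
hook_tip [([0.551, 0.006, 0.2747], 0.66), ([0.5311, 0.2716, 0.1146], 0.52)]
basket [([0.5602, -0.0037, 0.1843], 0.65)]
tray 4461 ((547.975341796875, -250.06153869628906), (400.41046142578125, 310.7711486816406), 89.73625946044922)
side basket [([0.562, -0.0024, 0.181], 0.74), ([0.5447, 0.0092, 0.274], 0.58)]
side bail_top [([0.5575, -0.0021, 0.2591], 0.66), ([0.5573, -0.0059, 0.2562], 0.41)]
side tray [([0.5453, -0.246, 0.0006], 0.76), ([0.4091, -0.0616, 0.0015], 0.15)]
top tray []
tray 725 ((560.06103515625, -327.0318908691406), (283.9226989746094, 63.17136764526367), 11.215423583984375)
```

View pics/w6.png

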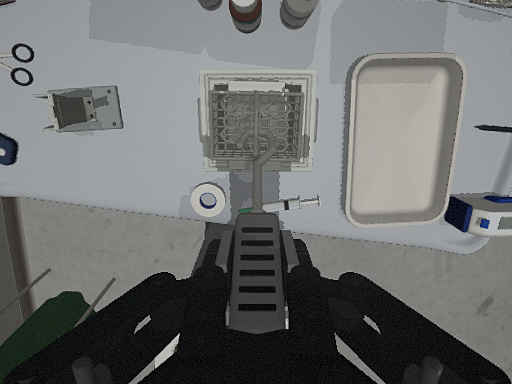

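>>> arm_command([
  [0,0.15,0,0,0],
  [-0.1,0.45,0,0,0],
  [-0.2,0.9,0,0,0],
  [-0.3,1.5,0,0,0],
  [-0.4,2.25,0,0,0],
  [-0.6,3.15,0,0,0],
  [-0.8,4.15,0,0,0],
  [-1,5.15,0,0,0],
])

```text
clock: 14.98
eef_pos: [0.5019, -0.0656, 0.36]
eef_rot: [[0.991, 0.133, -0.0], [0.133, -0.991, -0.0], [-0.0, 0.0, -1.0]]
ft_force: [-0.0, 0.3, -1.6]
gripper_width: 0.023
grasp_force: 78.6
```

>>> arm_command([
  [-0.2,1,0,0,0],
  [-0.4,2,0,0,0],
  [-0.6,3,0,0,0],
  [-0.8,4,0,0,0],
  [-1,5,0,0,0],
  [-1.2,6,0,0,0],
  [-1.4,7,0,0,0],
  [-1.6,8,0,0,0],
])

```text
clock: 15.65
eef_pos: [0.4968, -0.1466, 0.36]
eef_rot: [[0.991, 0.134, -0.0], [0.134, -0.991, 0.0], [-0.0, -0.0, -1.0]]
ft_force: [-0.4, 0.3, -2.9]
gripper_width: 0.0234
grasp_force: 78.6
```

>>> arm_command([
  [-0.2,1,0,0,0],
  [-0.4,2,0,0,0],
  [-0.6,3,0,0,0],
  [-0.8,4,0,0,0],
  [-1,5,0,0,0],
  [-1.2,6,0,0,0],
  [-1.4,6.9,0,0,0],
  [-1.5,7.65,0,0,0],
])

```text
clock: 16.32
eef_pos: [0.4919, -0.2247, 0.3599]
eef_rot: [[0.991, 0.133, -0.0], [0.133, -0.991, -0.0], [-0.0, 0.0, -1.0]]
ft_force: [0.5, -0.4, -2.7]
gripper_width: 0.0231
grasp_force: 78.6
```

>>> arm_command([
  [-0.1,0.7,0,0,0],
  [-0.2,1.3,0,0,0],
  [-0.3,1.8,0,0,0],
  [-0.4,2.25,0,0,0],
  [-0.5,2.65,0,0,0],
  [-0.5,2.95,0,0,0],
  [-0.6,3.2,0,0,0],
  [-0.6,3.3,0,0,0],
])

```text
clock: 16.98
eef_pos: [0.4905, -0.2573, 0.36]
eef_rot: [[0.991, 0.133, -0.0], [0.133, -0.991, -0.0], [-0.0, 0.0, -1.0]]
ft_force: [0.3, 0.3, -2.6]
gripper_width: 0.023
grasp_force: 78.6
```

```bash
python3 mv.py 0.495 -0.26 0.36 7.7
python3 - <<'E'
from h import *
for n in ["wrist","side","top"]:
    p=cams.read_camera(n)
    for l in ["hook_seat","bail_top","basket","tray"]: print(n,l,find(p,l))
    P=cloud(p).reshape(-1,3)
    if n!="side": 
        c=np.array([.546,-.248]);e=np.array([np.cos(np.radians(10)),np.sin(np.radians(10))]);f=np.array([-e[1],e[0]])
        a=(P[:,:2]-c)@e;b=(P[:,:2]-c)@f
        m=(P[:,2]>.015)&(P[:,2]<.034)&(abs(a)<.165)&(abs(b)<.115)
        print("tray",m.sum(),cv2.minAreaRect((P[m,:2]*1000).astype(np.float32)), [round(v,3) for v in (a[m].min(),a[m].max(),b[m].min(),b[m].max())])
E
```

```text
t 16.98 pos [ 0.4905 -0.2573  0.36  ] th 7.7 F [ 0.3  0.3 -2.6] w 0.023 q [ 0.65  0.33 -0.31  1.49  0.1   1.34 -1.1 ]
[ 0.41  0.33 -0.  ] roll -0.01
wrist hook_seat [([0.5488, -0.2445, -0.001], 0.74), ([0.542, -0.252, 0.2615], 0.67)]
wrist bail_top [([0.5404, -0.2409, 0.2625], 0.74)]
wrist basket [([0.5458, -0.2529, 0.1813], 0.72)]
wrist tray [([0.5583, -0.0042, 0.0026], 0.63)]
tray 5518 ((543.75341796875, -258.3387451171875), (290.9505615234375, 206.9782257080078), 10.60362720489502) [np.float64(-0.148), np.float64(0.142), np.float64(-0.114), np.float64(0.094)]
side hook_seat [([0.5417, -0.2522, 0.2561], 0.58)]
side bail_top [([0.5426, -0.248, 0.2648], 0.83)]
side basket [([0.5481, -0.2462, 0.1808], 0.74), ([0.5429, -0.2456, 0.2629], 0.7)]
side tray [([0.5445, -0.2491, -0.0008], 0.79)]
top hook_seat [([0.5452, -0.2513, 0.259], 0.61)]
top bail_top [([0.5433, -0.2515, 0.2633], 0.79), ([0.5613, -0.0073, 0.0038], 0.36)]
top basket [([0.5456, -0.2509, 0.1803], 0.81)]
top tray [([0.5473, -0.2499, 0.0037], 0.71), ([0.535, 0.2693, 0.1129], 0.47)]
tray 1626 ((545.7312622070312, -259.6124572753906), (290.6762390136719, 205.24685668945312), 10.331916809082031) [np.float64(-0.147), np.float64(0.143), np.float64(-0.115), np.float64(0.092)]
```

>>> arm_command([
  [0,0,0.3,0,0],
  [0,0,0.9,0,0],
  [0,0,1.8,0,0],
  [0,0,2.8,0,0],
  [0,0,3.8,0,0],
  [0,0,4.8,0,0],
  [0,0,5.8,0,0],
  [0,0,6.8,0,0],
])

```text
clock: 18.4
eef_pos: [0.4905, -0.2569, 0.2907]
eef_rot: [[0.991, 0.133, -0.001], [0.133, -0.991, 0.0], [-0.0, -0.0, -1.0]]
ft_force: [0.1, 0.6, -2.7]
gripper_width: 0.0231
grasp_force: 78.6
```

>>> arm_command([
  [0,0,1,0,0],
  [0,0,2,0,0],
  [0,0,3,0,0],
  [0,0,4,0,0],
  [0,0,5,0,0],
  [0,0,6,0,0],
  [0,0,7,0,0],
  [0,0,7.8,0,0],
])

```text
clock: 19.07
eef_pos: [0.4904, -0.2568, 0.2127]
eef_rot: [[0.991, 0.133, -0.001], [0.133, -0.991, 0.0], [-0.001, -0.0, -1.0]]
ft_force: [-0.1, 0.1, -2.9]
gripper_width: 0.0232
grasp_force: 78.6
```

>>> arm_command([
  [0,0,0.5,0,0],
  [0,0,0.9,0,0],
  [0,0,1.2,0,0],
  [0,0,1.5,0,0],
  [0,0,1.8,0,0],
  [0,0,2,0,0],
  [0,0,2.2,0,0],
  [0,0,2.4,0,0],
])

```text
clock: 19.73
eef_pos: [0.4908, -0.2569, 0.19]
eef_rot: [[0.991, 0.133, 0.0], [0.133, -0.991, -0.0], [0.0, 0.0, -1.0]]
ft_force: [0.2, 0.5, -2.3]
gripper_width: 0.0228
grasp_force: 78.6
```

>>> arm_command([
  [0,0,0.2,0,0],
  [0,0,0.4,0,0],
  [0,0,0.6,0,0],
  [0,0,0.8,0,0],
  [0,0,0.8,0,0],
  [0,0,0.8,0,0],
])

```text
clock: 20.23
eef_pos: [0.4906, -0.2569, 0.1819]
eef_rot: [[0.991, 0.133, -0.0], [0.133, -0.991, 0.0], [-0.0, -0.0, -1.0]]
ft_force: [-0.8, 0.1, -3.1]
gripper_width: 0.0229
grasp_force: 78.6
```

```bash
python3 mv.py 0.495 -0.26 0.181 7.7
python3 - <<'E'
from h import *
for n in ["wrist","side","top"]:
    p=cams.read_camera(n)
    for l in ["hook_seat","bail_top","basket"]: print(n,l,find(p,l))
E
```

```text
t 20.23 pos [ 0.4906 -0.2569  0.1819] th 7.7 F [-0.8  0.1 -3.1] w 0.0229 q [ 0.63  0.47 -0.29  1.79  0.16  0.91 -1.16]
[0.4  0.37 0.09] roll -0.0
wrist hook_seat [([0.5412, -0.2522, 0.0819], 0.93)]
wrist bail_top [([0.5486, -0.2427, 0.085], 0.58)]
wrist basket [([0.5439, -0.2462, 0.0038], 0.84)]
side hook_seat [([0.5428, -0.2516, 0.0749], 0.61)]
side bail_top [([0.5453, -0.2451, 0.0865], 0.44)]
side basket [([0.5476, -0.2475, 0.0014], 0.49)]
top hook_seat [([0.5434, -0.2527, 0.0809], 0.62)]
top bail_top [([0.5427, -0.2556, 0.0859], 0.6)]
top basket [([0.5458, -0.2517, 0.0027], 0.83)]
```

>>> arm_command([
  [0,0,0.2,0,0],
  [0,0,0.4,0,0],
  [0,0,0.6,0,0],
  [0,0,0.6,0,0],
  [0,0,0.6,0,0],
])

```text
clock: 21.25
eef_pos: [0.4906, -0.2569, 0.1759]
eef_rot: [[0.991, 0.133, -0.0], [0.133, -0.991, 0.0], [-0.0, -0.0, -1.0]]
ft_force: [-0.5, -0.6, -1.6]
gripper_width: 0.0229
grasp_force: 78.6
```

```bash
python3 mv.py 0.495 -0.26 0.181 7.7
python3 - <<'E'
from h import *
for n in ["wrist","top"]:
    p=cams.read_camera(n)
    for l in ["hook_seat","bail_top","basket"]: print(n,l,find(p,l))
    if n=="wrist":
        P=cloud(p).reshape(-1,3)
        m=(abs(P[:,0]-.545)<.06)&(abs(P[:,1]+.249)<.08)&(P[:,2]<.012)&(P[:,2]>-.01);print("floor",m.sum(),np.round(np.percentile(P[m,2],[20,50,80]),4))
        ex=np.array([.991,.134]);ey=np.array([-.134,.991]);c0=np.array([.5455,-.25]);a=(P[:,:2]-c0)@ex*1000;b=(P[:,:2]-c0)@ey*1000;z=P[:,2]*1000
        m=(z>68)&(z<95)&(abs(a)<33)&(abs(b)<30)
        o=np.argsort(a[m]);print(np.round(np.c_[a,b,z][m][o][::max(1,m.sum()//45)]).astype(int).tolist())
    
    if n=="wrist": 
        u,v=px(p,[[.545,-.25,.085]])[0];u=int(u);v=int(v)
        im=p["pixels"][...,::-1][max(v-75,0):v+75,max(u-100,0):u+100].copy();cv2.imwrite("pics/w7.png",cv2.resize(im,None,fx=4,fy=4,interpolation=cv2.INTER_CUBIC))
s=[robot.read_state()["ft_force"][2] for _ in range(1)];print(s)
E
```

```text
t 21.25 pos [ 0.4906 -0.2569  0.1759] th 7.7 F [-0.5 -0.6 -1.6] w 0.0229 q [ 0.63  0.48 -0.29  1.8   0.17  0.89 -1.17]
[ 0.39  0.37 -0.51] roll -0.0
wrist hook_seat [([0.5424, -0.2477, 0.0793], 0.95)]
wrist bail_top [([0.5431, -0.24, 0.0859], 0.65)]
wrist basket [([0.5446, -0.2464, 0.0037], 0.85)]
floor 14142 [0.0013 0.0021 0.0043]
[[-27, 4, 70], [-22, 4, 78], [-19, 2, 81], [-17, 4, 81], [-14, 3, 81], [-12, 3, 81], [-11, 14, 92], [-10, 3, 82], [-10, 17, 90], [-9, -8, 93], [-9, 14, 92], [-8, 12, 89], [-8, 4, 82], [-7, -9, 90], [-7, 4, 83], [-7, -12, 86], [-6, 14, 89], [-6, -9, 87], [-5, 3, 83], [-5, 12, 87], [-5, -9, 84], [-4, 9, 80], [-4, -11, 83], [-4, 12, 85], [-3, -4, 77], [-3, -5, 78], [-3, 10, 82], [-2, -3, 78], [-2, -10, 81], [-2, -4, 77], [-1, -8, 80], [-1, -7, 77], [0, -1, 75], [0, 9, 77], [1, 4, 83], [1, 2, 85], [2, 0, 72], [4, 2, 83], [6, 2, 83], [8, 2, 83], [10, 3, 82], [12, 1, 81], [14, 4, 80], [16, 3, 82], [18, 3, 77], [19, 3, 77], [22, 1, 72], [24, 3, 70]]
top hook_seat [([0.544, -0.2499, 0.0763], 0.41), ([0.5444, -0.2514, 0.08], 0.41)]
top bail_top [([0.5434, -0.2527, 0.0841], 0.73), ([0.5434, 0.2482, 0.1266], 0.51)]
top basket [([0.5479, -0.2517, 0.0043], 0.71)]
[np.float64(-1.0908444905447094)]
```

View pics/w7.png

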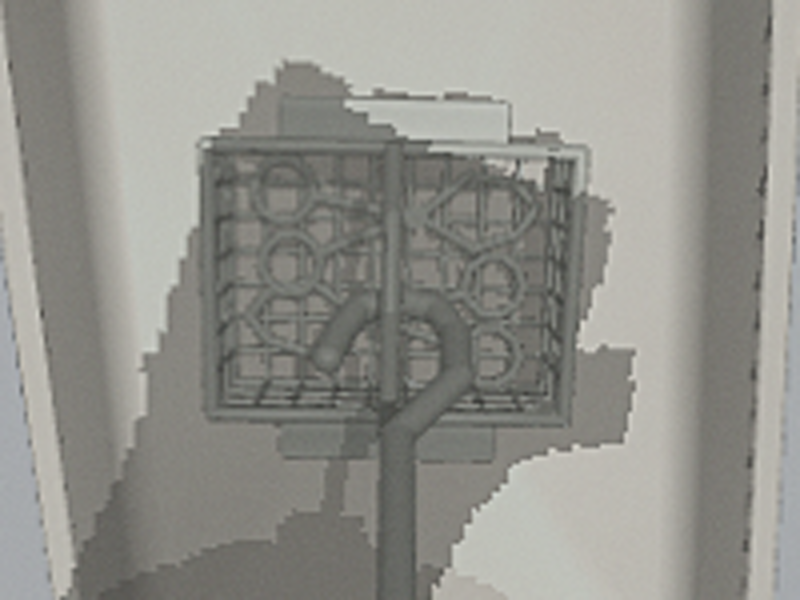

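>>> arm_command([
  [0.4,0,0.4,0,0],
  [0.8,0,0.8,0,0],
  [1.2,0,1.2,0,0],
  [1.3,0,1.6,0,0],
  [1.3,0,1.6,0,0],
  [1.3,0,1.6,0,0],
])

```text
clock: 22.15
eef_pos: [0.5034, -0.255, 0.1594]
eef_rot: [[0.991, 0.134, -0.001], [0.134, -0.991, 0.001], [-0.001, -0.001, -1.0]]
ft_force: [0.1, -0.1, -0.7]
gripper_width: 0.023
grasp_force: 78.6
```

```bash
python3 mv.py 0.495 -0.26 0.181 7.7
python3 - <<'E'
from h import *
p=cams.read_camera("wrist")
for l in ["hook_tip","bail_top","basket"]: print(l,find(p,l))
P=cloud(p).reshape(-1,3)
ex=np.array([.991,.134]);ey=np.array([-.134,.991]);c0=np.array([.544,-.247]);a=(P[:,:2]-c0)@ex*1000;b=(P[:,:2]-c0)@ey*1000;z=P[:,2]*1000
m=(z>68)&(z<95)&(abs(a)<33)&(abs(b)<4)
o=np.argsort(a[m]);print(np.round(np.c_[a,b,z][m][o][::max(1,m.sum()//15)]).astype(int).tolist())
m=(z>50)&(z<95)&(abs(a-5)<8)&(abs(b-14)<8);k=np.argsort(-z[m])[:200:12];print("tip",np.round(np.c_[a,b,z][m][k]).astype(int).tolist())
E
```

```text
t 22.15 pos [ 0.5034 -0.255   0.1594] th 7.7 F [ 0.1 -0.1 -0.7] w 0.023 q [ 0.61  0.51 -0.28  1.79  0.18  0.87 -1.19]
[-0.9   0.39 -2.16] roll -0.0
hook_tip [([0.5474, -0.2355, 0.0771], 0.6), ([0.5088, -0.2533, 0.1615], 0.27)]
bail_top [([0.5431, -0.2395, 0.0856], 0.62)]
basket [([0.5428, -0.2487, 0.0039], 0.6)]
[[-7, 1, 83], [-4, -2, 94], [-3, -4, 92], [-2, -4, 90], [1, 1, 83], [3, -1, 84], [5, 0, 84], [8, -2, 81], [10, -1, 82], [12, 0, 82], [15, 0, 81], [17, 0, 80], [19, 0, 79], [22, -2, 74], [24, -3, 71], [27, 0, 69]]
tip [[5, 12, 76], [2, 11, 75], [5, 11, 75], [3, 9, 74], [6, 9, 73], [8, 9, 72], [7, 9, 70], [7, 7, 69], [9, 7, 67], [9, 7, 65], [13, 7, 63]]
```

>>> arm_command([
  [0,0.7,0,0,0],
  [0,1.4,0,0,0],
  [0,2.1,0,0,0],
  [0,2.8,0,0,0],
  [0,3.2,0,0,0],
  [0,3.2,0,0,0],
])

```text
clock: 22.85
eef_pos: [0.5076, -0.2886, 0.1598]
eef_rot: [[0.991, 0.132, -0.0], [0.132, -0.991, -0.001], [-0.0, 0.001, -1.0]]
ft_force: [-0.5, -0.1, -1.2]
gripper_width: 0.0226
grasp_force: 78.6
```

```bash
python3 mv.py 0.495 -0.26 0.181 7.7
python3 - <<'E'
from h import *
p=cams.read_camera("wrist")
for l in ["hook_tip","bail_top","basket"]: print(l,find(p,l))
E
```

```text
t 22.85 pos [ 0.5076 -0.2886  0.1598] th 7.6 F [-0.5 -0.1 -1.2] w 0.0226 q [ 0.65  0.53 -0.28  1.74  0.18  0.9  -1.14]
[-0.87 -3.   -2.12] roll -0.02
hook_tip [([0.55, -0.2703, 0.0778], 0.67)]
bail_top [([0.5454, -0.2416, 0.0843], 0.87)]
basket [([0.5443, -0.2461, 0.004], 0.79), ([0.5107, -0.2865, 0.1611], 0.29)]
```

Clear of the bail; raise and go back over the rest.

>>> arm_command([
  [0,0,-1.5,0,0],
  [0,0,-4,0,0],
  [0,0,-7,0,0],
  [0,0,-10,0,0],
  [0,0,-13,0,0],
  [0,0,-16,0,0],
  [0,0,-17,0,0],
  [0,0,-17,0,0],
])

```text
clock: 23.72
eef_pos: [0.5089, -0.2868, 0.3329]
eef_rot: [[0.991, 0.134, 0.005], [0.134, -0.991, -0.003], [0.005, 0.003, -1.0]]
ft_force: [0.3, 0.5, -1.7]
gripper_width: 0.0233
grasp_force: 78.6
```

>>> arm_command([
  [0,-3,0,0,0],
  [0,-6.5,0,-1,0],
  [0,-10,0,-2,0],
  [0,-13.5,0,-3,0],
  [0,-17,0,-4,0],
  [0,-20.5,0,-5,0],
  [0,-24,0,-6,0],
  [0,-27,0,-7,0],
])

```text
clock: 24.38
eef_pos: [0.4702, -0.0168, 0.3282]
eef_rot: [[0.642, 0.767, -0.003], [0.767, -0.642, 0.001], [-0.001, -0.002, -1.0]]
ft_force: [0.0, 0.4, -1.2]
gripper_width: 0.0231
grasp_force: 78.8
```

```bash
python3 mv.py 0.5352 0.258 0.325 100.1
```

```text
t 24.38 pos [ 0.4702 -0.0168  0.3282] th 50.1 F [ 0.   0.4 -1.2] w 0.0231 q [ 0.43  0.23 -0.56  1.74  0.13  1.21 -0.87]
[ 25.25 -12.66   0.32] roll -8.34
```

>>> arm_command([
  [3,-1.5,0,-1.1,0],
  [6.5,-3.2,0,-2.2,0],
  [10,-5,0,-3.3,0],
  [13.5,-6.8,0,-4.4,0],
  [17,-8.5,0,-5.5,0],
  [20.5,-10.3,0,-6.6,0],
  [23.5,-11.8,0,-7.7,0],
  [25.3,-12.7,0,-8.3,0],
])

```text
clock: 25.05
eef_pos: [0.5376, 0.2599, 0.3275]
eef_rot: [[-0.175, 0.985, -0.003], [0.985, 0.175, 0.001], [0.002, -0.003, -1.0]]
ft_force: [-0.2, -0.1, -1.0]
gripper_width: 0.023
grasp_force: 78.8
```

>>> arm_command([
  [0,0,0,0,0],
  [0,0,0,0,0],
])

```text
clock: 25.22
eef_pos: [0.5377, 0.2568, 0.3276]
eef_rot: [[-0.167, 0.986, -0.004], [0.986, 0.167, -0.001], [0.0, -0.004, -1.0]]
ft_force: [-0.6, -0.1, -1.7]
gripper_width: 0.0231
grasp_force: 78.7
```

```bash
python3 mv.py 0.5352 0.258 0.325 100.1 0.5352 0.258 0.1375 100.1
python3 - <<'E'
from h import *
p=cams.read_camera("wrist")
for l in ["hook_tip","hook_seat","hook","cradle","rest"]: print(l,find(p,l))
p=cams.read_camera("side")
for l in ["hook_tip","hook_seat","hook","cradle","rest"]: print("side",l,find(p,l))
E
```

```text
t 25.22 pos [0.5377 0.2568 0.3276] th 99.6 F [-0.6 -0.1 -1.7] w 0.0231 q [-0.01  0.49 -0.79  1.44  0.35  1.36 -0.65]
[ 0.16 -0.23  0.26] roll -0.08
[ 0.16 -0.16 19.01] roll -0.08
hook_tip [([0.5187, 0.301, 0.243], 0.62)]
hook_seat [([0.5293, 0.3065, 0.2296], 0.67)]
hook [([0.5393, 0.2723, 0.3016], 0.6)]
cradle [([0.5328, 0.2713, 0.1159], 0.96)]
rest [([0.531, 0.2719, -0.0008], 0.6)]
side hook_tip [([0.5168, 0.2983, 0.2477], 0.97), ([0.5316, 0.3069, 0.2279], 0.19)]
side hook_seat [([0.5302, 0.3025, 0.2249], 0.77)]
side hook [([0.5391, 0.2715, 0.3049], 0.7)]
side cradle [([0.5355, 0.2726, 0.1107], 0.59)]
side rest [([0.5465, -0.2467, 0.0018], 0.72), ([0.5339, 0.2717, -0.0011], 0.55)]
```

>>> arm_command([
  [0.1,-0.2,3,-0.1,0],
  [0.2,-0.2,6,-0.1,0],
  [0.2,-0.2,9,-0.1,0],
  [0.2,-0.2,11.5,-0.1,0],
  [0.2,-0.2,13,-0.1,0],
  [0.2,-0.2,13,-0.1,0],
  [0.2,-0.2,13,-0.1,0],
])

```text
clock: 26.4
eef_pos: [0.5363, 0.2574, 0.1998]
eef_rot: [[-0.175, 0.985, -0.001], [0.985, 0.175, -0.0], [-0.0, -0.001, -1.0]]
ft_force: [0.6, -0.1, -1.4]
gripper_width: 0.0231
grasp_force: 78.8
```

```bash
python3 mv.py 0.5352 0.258 0.1375 100.1
```

```text
t 26.4 pos [0.5363 0.2574 0.1998] th 100.1 F [ 0.6 -0.1 -1.4] w 0.0231 q [-0.03  0.58 -0.75  1.65  0.44  1.08 -0.73]
[ 0.08 -0.09  6.23] roll -0.0
```

>>> arm_command([
  [0.2,-0.1,1,0,0],
  [0.3,-0.1,2,0,0],
  [0.3,-0.1,3,0,0],
  [0.3,-0.1,4,0,0],
  [0.3,-0.1,5,0,0],
  [0.2,-0.1,5.7,0,0],
  [0.1,-0.1,6.1,0,0],
  [0.1,-0.1,6.1,0,0],
])

```text
clock: 27.07
eef_pos: [0.5349, 0.2577, 0.1379]
eef_rot: [[-0.175, 0.985, -0.001], [0.985, 0.175, -0.001], [-0.0, -0.002, -1.0]]
ft_force: [-0.2, -0.3, -0.7]
gripper_width: 0.0229
grasp_force: 79.1
```

```bash
python3 mv.py 0.5352 0.258 0.1375 100.1
```

```text
t 27.07 pos [0.5349 0.2577 0.1379] th 100.1 F [-0.2 -0.3 -0.7] w 0.0229 q [-0.06  0.65 -0.71  1.73  0.5   0.96 -0.79]
[0.02 0.03 0.03] roll -0.01
```

Home within ~1.5 mm; release gently and retreat.

>>> arm_command([
  [0,0,0.1,0,0.35],
  [0,0,0.1,0,0.4],
  [0,0,0.1,0,0.6],
  [0,0,0.1,0,0.8],
  [0,0,0.1,0,1],
  [0,0,0.1,0,1],
  [0,0,0.1,0,1],
  [0,0,0.1,0,1],
], squeeze=20)

```text
clock: 27.73
eef_pos: [0.5352, 0.2582, 0.1381]
eef_rot: [[-0.175, 0.985, 0.0], [0.985, 0.175, 0.0], [0.0, 0.0, -1.0]]
ft_force: [-0.1, 0.6, 0.4]
gripper_width: 0.0856
grasp_force: 0.0
```

>>> arm_command([
  [0,0,-1,0,1],
  [0,0,-3,0,1],
  [0,0,-6,0,1],
  [0,0,-9,0,1],
  [0,0,-12,0,1],
  [0,0,-14,0,1],
  [0,0,-14,0,1],
  [0,0,-14,0,1],
])

```text
clock: 28.4
eef_pos: [0.5355, 0.2587, 0.2798]
eef_rot: [[-0.175, 0.985, 0.003], [0.985, 0.175, 0.001], [0.001, 0.003, -1.0]]
ft_force: [-0.4, -0.1, -0.7]
gripper_width: 0.0852
grasp_force: 0.0
```

```bash
python3 mv.py
python3 - <<'E'
from h import *
for n in ["wrist","side","top"]:
    p=cams.read_camera(n)
    for l in ["hook","cradle","hook_tip","basket","bail_top","tape","syringe","iodine"]: print(n,l,find(p,l)[:1])
    if n=="wrist":
        C=cloud(p).reshape(-1,3)
        m=(np.linalg.norm(C[:,:2]-[.537,.25],axis=1)<.045)&(C[:,2]>.15)&(C[:,2]<.18)
        print(m.sum(),cv2.minAreaRect((C[m,:2]*1000).astype(np.float32)),C[m,2].max())
E
```

```text
t 28.4 pos [0.5355 0.2587 0.2798] th 100.1 F [-0.4 -0.1 -0.7] w 0.0852 q [-0.01  0.51 -0.79  1.53  0.38  1.25 -0.68]
wrist hook [([0.534, 0.2696, 0.1125], 0.83)]
wrist cradle [([0.5339, 0.2683, 0.1127], 0.8)]
wrist hook_tip [([0.5166, 0.2998, 0.0525], 0.79)]
wrist basket [([0.5355, 0.2578, 0.1396], 0.4)]
wrist bail_top [([0.4002, 0.0653, -0.001], 0.37)]
wrist tape [([0.4007, 0.0674, -0.0002], 0.74)]
wrist syringe []
wrist iodine [([0.7025, 0.0281, 0.0027], 0.74)]
822 ((536.4002075195312, 248.93722534179688), (23.994781494140625, 26.447935104370117), 10.867382049560547) 0.17317119338291795
side hook [([0.534, 0.2739, 0.1123], 0.76)]
side cradle [([0.535, 0.274, 0.1099], 0.63)]
side hook_tip [([0.5126, 0.304, 0.0537], 0.88)]
side basket [([0.5456, -0.247, 0.0042], 0.42)]
side bail_top [([0.514, 0.3014, 0.0534], 0.4)]
side tape [([0.4009, 0.0668, -0.002], 0.87)]
side syringe [([0.4101, -0.0625, 0.0021], 0.46)]
side iodine [([0.7038, 0.0277, 0.0003], 0.62)]
top hook [([0.5463, -0.252, 0.0815], 0.51)]
top cradle []
top hook_tip []
top basket [([0.5457, -0.2515, 0.0039], 0.78)]
top bail_top [([0.5423, -0.2507, 0.0812], 0.87)]
top tape [([0.4063, 0.0609, 0.0001], 0.68)]
top syringe [([0.4086, -0.069, -0.0003], 0.83)]
top iodine [([0.7005, 0.0318, -0.0018], 0.61)]
```

Hook is home, basket stands mid-tray, bystanders unmoved.

```bash
python3 -c "
from rig import robot
print(robot.job_done())"
```

```text
the job is handed in; nothing more can be done
None
```

The basket stands flat in the middle of the tray, the hook is back in its rest, the tape, syringe and bottle show no movement on camera, and the job was handed in at about 28 s of the 70 s allowed; no verdict was returned.

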